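# Put the dental instruments away in their foam case

## Task

Move the four instruments from the black rack into the foam case: each one goes into the cut-out made for its own shape, turned the way the cut-out shows, and lies flat and fully down on the pocket's floor. Leave the bowl and the jar standing where they are.

Things in the scene. Friction and masses are not known exactly. Their poses are not given: they have to be found in the camera images.
- pliers: Steel dental pliers, 130 g. At the grip a joint block (x -14 to 14 mm, 20 wide, 14 high); ahead two stubby beaks (to x 49, 17 wide); behind two splayed handles without rings (to x -81, 49 wide). Origin: underside at the grip; x to the working end, z up; grip across y. Starts level in a black rack of 4 places 66 mm apart, underside 40 mm above the table, open below the grip.
- scissors: Small steel surgical scissors, 60 g. At the grip a pivot block (x -14 to 14 mm, 14 wide, 12 high); ahead slim closed blades (to x 66, 12 wide); behind two finger rings side by side (to x -72, 56 wide). Origin: underside at the grip; x to the working end, z up; grip across y. Starts level in a black rack of 4 places 66 mm apart, underside 40 mm above the table, open below the grip.
- mirror: Steel mouth mirror, 50 g. Straight handle 10 mm wide, 12 high, from x -70 to 45 (grip at 0); ahead on a thin neck a round disc 26 across centred at x 68. Origin: underside at the grip; x to the working end, z up; grip across y. Starts level in a black rack of 4 places 66 mm apart, underside 40 mm above the table, open below the grip.
- syringe: Steel cartridge syringe, 90 g. Barrel at the grip (x -21 to 45 mm, 15 wide and high); nose ahead (to x 62, 8 wide); behind a crosswise wing 50 wide at x -26, a thin rod, one thumb ring 28 wide (to x -87). Origin: underside at the grip; x to the working end, z up; grip across y. Starts level in a black rack of 4 places 66 mm apart, underside 40 mm above the table, open below the grip.
- pocket_pliers: Cut-out for the pliers: 46 then 60 mm wide behind (to x -88), 27 ahead (to x 55). Fixed foam block 196x75x32 mm. Origin: its underside centre, 4 mm above the table, below where the tool's origin goes, same x direction. Blue pocket floor 16 mm above origin, top 32; finger trough x -22 to 22 over the full width, floor at 6. 5 mm play.
- pocket_scissors: Cut-out for the scissors: 67 mm wide behind for two rings (to x -78), 22 ahead (to x 72). Fixed foam block 196x75x32 mm. Origin: its underside centre, 4 mm above the table, below where the tool's origin goes, same x direction. Blue pocket floor 16 mm above origin, top 32; finger trough x -22 to 22 over the full width, floor at 6. 5 mm play.
- pocket_mirror: Cut-out for the mirror: a slot 20 mm wide from x -76 to 50, ending ahead in a square 37 wide (to x 88). Fixed foam block 196x75x32 mm. Origin: its underside centre, 4 mm above the table, below where the tool's origin goes, same x direction. Blue pocket floor 16 mm above origin, top 32; finger trough x -22 to 22 over the full width, floor at 6. 5 mm play.
- pocket_syringe: Cut-out for the syringe: cross slot 60 mm wide at x -37 to -22, behind it neck 17 then square 39 wide (to x -93), ahead 25 then 18 (to x 69). Fixed foam block 196x75x32 mm. Origin: its underside centre, 4 mm above the table, below where the tool's origin goes, same x direction. Blue pocket floor 16 mm above origin, top 32; finger trough x -22 to 22 over the full width, floor at 6. 5 mm play.
- bowl: Bystander: open steel bowl, 84 mm across the rim, 45 mm high, beyond the rack and case. Origin: centre of its underside.
- jar: Bystander: brown glass jar with white cap, 54 mm across, 75 mm high, beyond the rack and case. Origin: centre of its underside.

How it is judged:
At the end, for the whole second after the job is handed in: Each of the four instruments lies at rest in its own foam pocket: origin within 10 mm (seen from above) of the pocket's, underside 12 to 19.5 mm above the block's underside (16 is fully down), lengthwise axis within 0.2 rad of the pocket's, tilted less than 0.08 rad (horizontal distance between pliers and pocket_pliers below 0.01 m and z of pliers in the frame of pocket_pliers between 0.012 and 0.0195 m and angle between the x axis of pliers and the x axis of pocket_pliers, either way round below 0.2 rad and angle between each of pliers, scissors, mirror, syringe's own z axis and vertical below 0.08 rad and linear speed of each of pliers, scissors, mirror, syringe below 0.02 m/s and angular speed of each of pliers, scissors, mirror, syringe below 0.2 rad/s and horizontal distance between scissors and pocket_scissors below 0.01 m and z of scissors in the frame of pocket_scissors between 0.012 and 0.0195 m and angle between the x axis of scissors and the x axis of pocket_scissors, either way round below 0.2 rad and horizontal distance between mirror and pocket_mirror below 0.01 m and z of mirror in the frame of pocket_mirror between 0.012 and 0.0195 m and angle between the x axis of mirror and the x axis of pocket_mirror, either way round below 0.2 rad and horizontal distance between syringe and pocket_syringe below 0.01 m and z of syringe in the frame of pocket_syringe between 0.012 and 0.0195 m and angle between the x axis of syringe and the x axis of pocket_syringe, either way round below 0.2 rad); the robot touches nothing.
It fails at once if the bowl is pushed more than 30 mm from its place or tipped over (distance of bowl from where it was at the start of the episode above 0.03 m or angle between bowl's own z axis and vertical above 0.5 rad).
It fails at once if the jar is pushed more than 30 mm from its place or tipped over (distance of jar from where it was at the start of the episode above 0.03 m or angle between jar's own z axis and vertical above 0.5 rad).
It also fails if it takes over 99 s, if anything falls off the work surface, if the arm or the gripper's body presses on something with over 40 N, if the wrist force passes 120 N, or if a joint passes its speed limit or range.

## Robot

A 7-joint arm with a two-finger parallel gripper is mounted at the origin on the work surface. World frame = base frame: x ahead of the robot, y to its left, z up, the work surface at z = 0. Lengths are in m, angles in rad, forces in N, time in s.
With the tool pointing down it reaches from about 0.425 to 0.8 m from the base axis. Payload 8.3 kg.
Tool frame: the origin (TCP) lies at the very end of the fingers, on their centre line; the grasp point (between the pads) lies 19 mm behind it; z points along the fingers, y is the line along which they close (so a half turn about z gives the same grasp; the last joint's range is limited). The gripper opens to 85 mm and grips with 20 to 120 N. Pads are 22 mm wide; open, the fingers measure 114 mm over their backs; the gripper's body (76 mm by 85 mm) begins 54 mm behind the grasp point. The pads swing forward as they close: fully open they stand 13 mm farther back than shut.
Start: joints at [1.19, 0.383, 0.016, 1.37, -0.006, 1.388, -0.046], TCP at [0.195, -0.594, 0.231] pointing down, gripper open.
Joint ranges: [-2.95, 2.95], [-0.25, 2.06], [-1.52, 1.56], [0.18, 2.33], [-1.44, 4.58], [0.02, 2.06], [-3.01, 3.01]. Speed limits (rad/s): [2.39, 2.39, 3.01, 3.01, 3.14, 3.14, 3.14].

## Interface

Orientations are given as a unit quaternion [x, y, z, w].
In Python, from cell import arm, imaging gives the robot as it stands. The module is installed in compiled form; this text tells all that it offers.
- The arm moves only by the tool move_arm, never from a script. Its argument "steps" is one flat list of numbers, 7 for each row, row after row: the shift along the world's x, y, z scaled (see below), then the turn, a rotation vector about the world's x, y, z scaled (see below), then the opening, from 0 (shut) to 1 (fully open). A call has 1 to 8 rows; each row is the pose to reach, as a shift and turn from the pose commanded when the call began, turning the shorter way round; what a row does not reach only later rows make up. The controller multiplies each number of a shift by 120 mm and each number of a turn by pi rad. A row lasts 1/10 s, in which the tool goes at most 50 mm and 8.59 degrees, less where a joint would pass 70% of its speed; a pose out of reach is approached as far as the arm can. A call with a number of a shift or a turn outside -1 to 1 is refused whole. A call with a gripper value outside its range is refused whole. The fingers move at their own pace and stop on an object; "grip_force" is the grip in N (left out, the last holds). Time passes only in rows, so rows that repeat a pose let the fingers close. It gives the time, the measured TCP pose, the force, the opening and the grip force at its end, in the units of the state.
- arm.read_state(): the state, without advancing time (a new reading comes with each control period).
- imaging.read_camera(name): name is "side" or "top"; returns the picture (480x640x3 uint8, red, green, blue); there is no depth.
- imaging.camera_info(name): a dict with "fx", "fy", "cx", "cy" (pixels), "cam_to_world" (4x4, takes a point from camera to world coordinates). Camera axes: x right, y up, looking along -z (the intrinsics and any distortion apply to the point x, -y, -z); pixel columns grow to the right and rows downward; lengths in m; the calibration is good to about 2 mm. A picture is of the moment at which its call begins. camera_info takes no time and is no camera call.
- arm.job_done(): hands the job in; it is judged then, once.
The state is a dict: "time_s": time; "q": joint angles; "joint_velocities": joint speeds; "tau": joint torques, N m; "ee_pos": TCP position; "orientation": TCP orientation; "ft_force": force on the tool from outside, world axes, zero at the start; "torque": the same for the moment, N m; "opening": opening from 0.0 (shut) to 1.0 (fully open); "grip_force": force on a finger pad.
Only numpy, scipy, OpenCV 4.12 (cv2) and the standard library are available. Lean on these libraries where they do the work, as an engineer would, in place of code of your own. Each camera call takes 0.05 s, during which the arm holds its last target. There are 200 camera calls.

## Working session

There is one attempt and no reset: what is moved stays moved. The work goes in short steps, Python scripts to look and compute and a tool call to move; the robot and the scene stay as the last step left them, time stands still between calls to the robot, and variables do not carry over. Pictures are saved under pics/ and viewed, at most 16 in all, crops included, and the job is handed in when it is done.

Besides the shell and the picture viewer there is one more tool, called after "Request:" as name(argument=value, ...) on one line, values as JSON. move_arm: Moves the arm, as the interface text tells. Its arguments: {"type":"object","properties":{"steps":{"type":"array","items":{"type":"number"}},"grip_force":{"type":"number"}},"required":["steps"]}

```bash
mkdir -p pics; python3 - <<'E'
from cell import arm, imaging
import cv2, numpy as np
np.set_printoptions(precision=4,suppress=True)
for n in("top","side"):
    im=imaging.read_camera(n); cv2.imwrite(f"pics/{n}0.png",im[:,:,::-1]); c=imaging.camera_info(n); print(n,{k:v for k,v in c.items() if k!="cam_to_world"}); print(np.array(c["cam_to_world"]))
s=arm.read_state(); print(s)
E
```

```text
top {'fx': 520.4026104578296, 'fy': 520.4026104578296, 'cx': 320.3875716472629, 'cy': 245.5336413535453}
[[-0.014   0.9868 -0.1616  0.471 ]
 [-0.9994 -0.0189 -0.0286 -0.0035]
 [-0.0313  0.1611  0.9864  1.0612]
 [ 0.      0.      0.      1.    ]]
side {'fx': 507.3324311111441, 'fy': 507.3324311111441, 'cx': 321.55351190736087, 'cy': 243.3766136449998}
[[-0.9905  0.0956 -0.0991  0.5005]
 [-0.137  -0.6142  0.7772  0.8146]
 [ 0.0135  0.7833  0.6214  0.6886]
 [ 0.      0.      0.      1.    ]]
{'time_s': 0.1, 'q': array([ 1.1901,  0.3842,  0.0164,  1.3711, -0.0063,  1.3882, -0.0465]), 'joint_velocities': array([-0.    , -0.001 ,  0.0011, -0.0018,  0.0003, -0.0012,  0.0015]), 'tau': array([  0.0043, -62.9135,   0.8482, -37.2759,   0.017 ,   0.0104,
         0.    ]), 'ee_pos': array([ 0.1952, -0.5932,  0.2304]), 'orientation': array([ 0.9874,  0.1583, -0.0002, -0.0009]), 'ft_force': array([ 0.6862,  0.7521, -0.6482]), 'torque': array([0.0064, 0.003 , 0.0249]), 'grip_force': 0.0, 'opening': 0.9995655581603433}
```

View pics/top0.png

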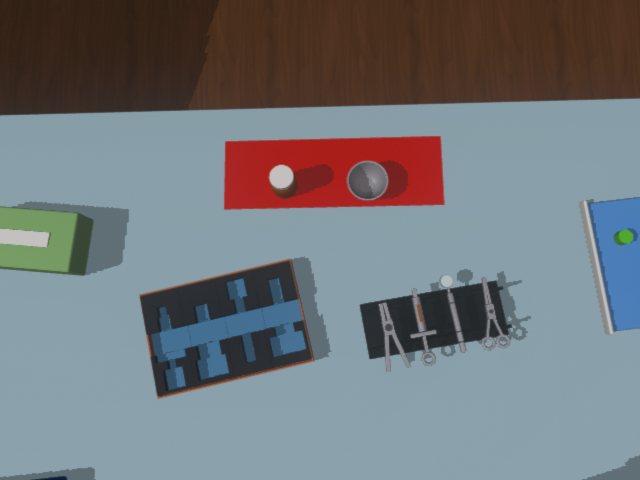

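View pics/side0.png

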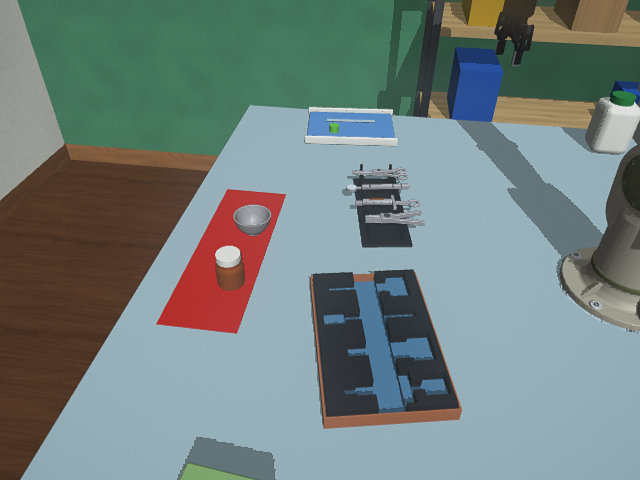

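The top view shows the rack at (360–510, 280–360) with, left to right, pliers, syringe, mirror and scissors. The case is at (140–312, 260–395), and the side view agrees. I'll enlarge both.

```bash
python3 - <<'E'
import cv2, numpy as np
im=cv2.imread("pics/top0.png")
a=cv2.resize(im[255:400,135:320],None,fx=4,fy=4,interpolation=cv2.INTER_CUBIC)
cv2.imwrite("pics/c1.png",a)
cv2.imwrite("pics/c2.png",cv2.resize(im[265:380,350:520],None,fx=4.5,fy=4.5,interpolation=cv2.INTER_CUBIC))
E
```

```text
(no output)
```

View pics/c1.png

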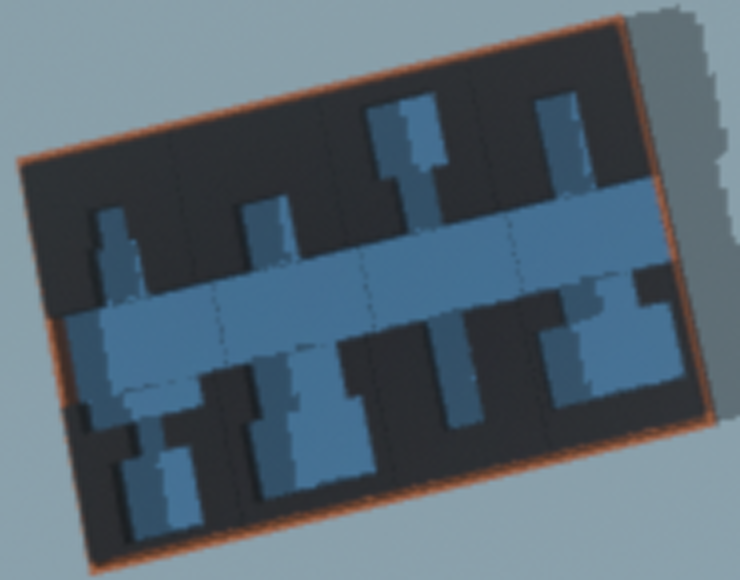

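View pics/c2.png

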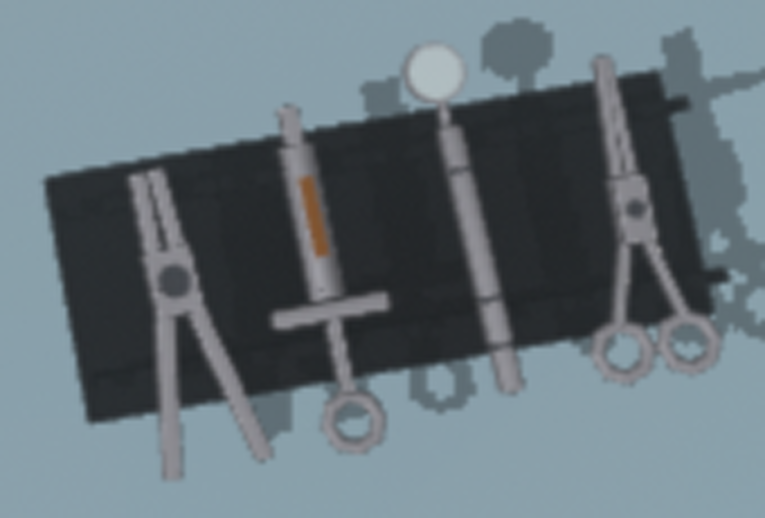

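Pockets, left to right: syringe, pliers, mirror, scissors. In the rack: pliers, syringe, mirror, scissors, all with the working end pointing image-up. Next I'll triangulate the case corners and tool features. For that I need enlarged side crops.

```bash
python3 - <<'E'
import cv2, numpy as np
im=cv2.imread("pics/side0.png")
cv2.imwrite("pics/s1.png",cv2.resize(im[262:427,300:470],None,fx=3.6,fy=3.6,interpolation=cv2.INTER_CUBIC))
cv2.imwrite("pics/s2.png",cv2.resize(im[155:250,335:435],None,fx=6,fy=6,interpolation=cv2.INTER_CUBIC))
E
```

```text
(no output)
```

View pics/s1.png

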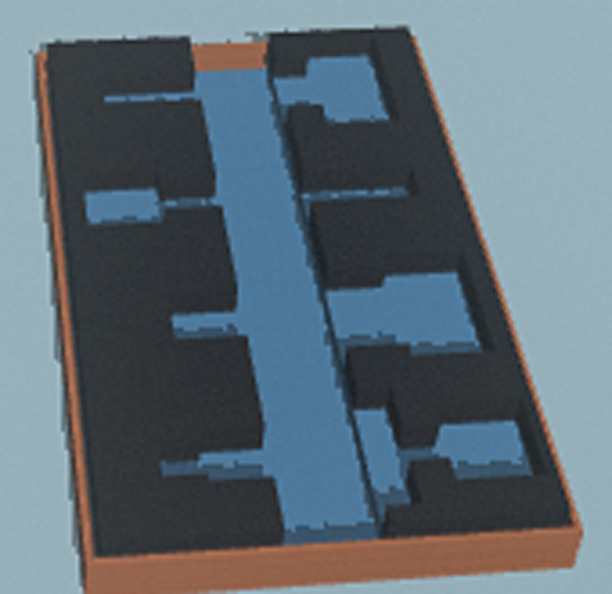

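View pics/s2.png

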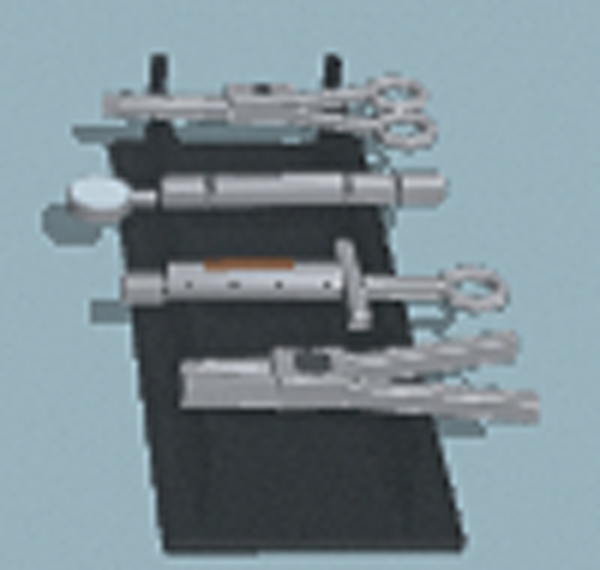

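Side crop: case foam corners at about (45,48), (410,30), (572,525), (95,553). The pliers pivot is at (314,361), scissors pivot (265,90), mirror disc (100,196) and syringe ring (473,288).

```bash
cat > h.py <<'E'
from cell import arm, imaging
import numpy as np
np.set_printoptions(precision=4,suppress=True)
C={n:imaging.camera_info(n) for n in("top","side")}
def ray(n,p):
    c=C[n];M=np.array(c["cam_to_world"]);d=np.array([(p[0]-c["cx"])/c["fx"],-(p[1]-c["cy"])/c["fy"],-1.]);d=M[:3,:3]@d
    return M[:3,3],d/np.linalg.norm(d)
def plane(n,p,z):
    o,d=ray(n,p);return o+d*(z-o[2])/d[2]
def tri(pt,ps):
    o1,d1=ray("top",pt);o2,d2=ray("side",ps)
    t=np.linalg.lstsq(np.c_[d1,-d2],o2-o1,rcond=None)[0]
    a,b=o1+t[0]*d1,o2+t[1]*d2
    return (a+b)/2,np.linalg.norm(a-b)
T1=lambda x,y:(x/4+135-.375,y/4+255-.375)   # top crop case (resize centre shift)
T2=lambda x,y:(x/4.5+350-.39,y/4.5+265-.39)
S1=lambda x,y:(x/3.6+300-.36,y/3.6+262-.36)
S2=lambda x,y:(x/6+335-.42,y/6+155-.42)
E
python3 - <<'E'
from h import *
cor=dict(fl=((22,163),(95,553)),fr=((617,25),(45,48)),br=((703,418),(410,30)),bl=((97,562),(572,525)))
P={}
for k,(a,b) in cor.items():
    P[k],e=tri(T1(*a),S1(*b)); Q=plane("top",T1(*a),.036); S=plane("side",S1(*b),.036); print(k,P[k],e,Q[:2],S[:2]); 
    P[k]=(Q+S)/2
c=sum(P.values())/4; u=(P["fl"]+P["fr"]-P["bl"]-P["br"]); v=(P["fl"]+P["bl"]-P["fr"]-P["br"])
print("c",c,"u ang",np.arctan2(u[1],u[0]),"len",np.linalg.norm(u)/2,"v",np.arctan2(-v[0],v[1]),np.linalg.norm(v)/2)
th=np.arctan2(u[1],u[0])
th=(th+np.arctan2(-v[0],v[1]))/2
U=np.array([np.cos(th),np.sin(th)]);V=np.array([-U[1],U[0]])
for n,k in zip(("syr","pli","mir","sci"),(112.5,37.5,-37.5,-112.5)): print(n,c[:2]+V*k/1000)
print("checks: mirror square centre expected x -> see; pocket lateral offsets of features (top)")
# floor features at z .02 / top edges z .036, in case frame
for nm,p,z in [("mir sq front L top",(367,107),.036),("mir sq front R top",(436,94),.036),("sci front L",(536,100),.036),("sci front R",(577,92),.036),("pli front L",(239,206),.036),("pli front R",(287,196),.036),("syr front L",(94,210),.036),("syr front R",(123,207),.036),("mir back R",(484,420),.036),("sci back R",(685,375),.036)]:
    d=plane("top",T1(*p),z)[:2]-c[:2]; print(nm,d@U*1000,d@V*1000)
tl=dict(pli=((174,281),(314,361),.054),sci=((635,208),(265,88),.052),disc=((435,72),(98,193),.05),ring=((352,422),(473,286),.05))
for k,(a,b,z) in tl.items(): print(k,*tri(T2(*a),S2(*b)),plane("top",T2(*a),z)[:2],plane("side",S2(*b),z)[:2])
W=lambda p,z:plane("top",T2(*p),z)[:2]
for nm,a,b,z in [("mirror handle",(450,125),(510,390),.052),("mirror disc->end",(435,72),(510,388),.05),("syr nose-ring",(289,110),(354,450),.048),("sci tip-midrings",(602,60),(656,347),.05),("pli tipmid-handlesmid",(149,174),(217,467),.05)]:
    A,B=W(a,z),W(b,z);d=A-B;print(nm,A,B,"len",np.linalg.norm(d),"ang",np.arctan2(d[1],d[0]))
for nm,p,z in [("syr wing mid",(331,311),.05),("syr barrel front",(295,148),.055)]: print(nm,W(p,z))
E
```

```text
fl [0.5448 0.3893 0.0275] 0.0022762384861014207 [0.5454 0.3861] [0.5431 0.3948]
fr [0.6101 0.0901 0.0289] 0.0001119346687749566 [0.6091 0.0894] [0.609  0.0978]
br [0.4162 0.0489 0.0321] 0.0015471086709441682 [0.4172 0.0486] [0.416  0.0534]
bl [0.3502 0.3455 0.0247] 0.0030427948879637808 [0.353  0.3414] [0.3512 0.3535]
c [0.4805 0.2206 0.036 ] u ang 0.21889127485470672 len 0.1970245629388128 v 0.21462242843908666 0.3035788695074736
syr [0.4563 0.3305]
pli [0.4724 0.2573]
mir [0.4886 0.184 ]
sci [0.5047 0.1108]
checks: mirror square centre expected x -> see; pocket lateral offsets of features (top)
mir sq front L top 86.30469728115098 -25.79406609152125
mir sq front R top 84.66244267542588 -60.622975799510975
sci front L 70.20026078843877 -108.4614643908862
sci front R 69.36033484357417 -129.1435843725179
pli front L 53.02378832968934 45.86262085127478
pli front R 52.349907134032854 21.680137621821434
syr front L 67.72724032247594 116.59281928445971
syr front R 65.84698071728887 102.22920983701978
mir back R -75.6348241339411 -50.82550400604144
sci back R -76.98204194688937 -150.445614
[... 231 characters left out ...]
9053072 [ 0.5632 -0.2167] [ 0.5633 -0.2078]
ring [ 0.4162 -0.1755  0.0429] 2.9336979789290365e-05 [ 0.4166 -0.1743] [ 0.4171 -0.1647]
mirror handle [ 0.5403 -0.2215] [ 0.429  -0.2405] len 0.1128910781692617 ang 0.16921953591839722
mirror disc->end [ 0.5632 -0.2167] [ 0.4297 -0.241 ] len 0.13569265155947124 ang 0.17985773010301634
syr nose-ring [ 0.5481 -0.1539] [ 0.4049 -0.175 ] len 0.14469121826815673 ang 0.14604356044920686
sci tip-midrings [ 0.5672 -0.2881] [ 0.4458 -0.3029] len 0.12222618048812968 ang 0.12095180907700748
pli tipmid-handlesmid [ 0.5215 -0.0928] [ 0.3988 -0.1172] len 0.12513559233365992 ang 0.195989324672668
syr wing mid [ 0.4626 -0.1677]
syr barrel front [ 0.5313 -0.1547]
```

```bash
python3 - <<'E'
from h import *
th=.2165
U=np.array([np.cos(th),np.sin(th)]);V=np.array([-U[1],U[0]])
c=np.mean([plane("top",T1(*p),.036)[:2] for p in((22,163),(617,25),(703,418),(97,562))],axis=0); print("c",c)
r=lambda n,F,p,z:(lambda d:(round(d@U*1000,1),round(d@V*1000,1)))(plane(n,F(*p),z)[:2]-c)
for nm,p,z in [("mir near",(88,223),.036),("mir near",(160,218),.036),("mir far",(86,193),.02),("mir far",(157,188),.02),
 ("sci ring near L",(325,121),.036),("sci ring near",(391,122),.036),("sci ring far",(306,58),.02),("sci far",(376,54),.02),
 ("pli near",(412,353),.036),("pli near R",(480,350),.036),("pli far",(383,277),.02),("pli far R",(462,272),.02),
 ("syr ring near",(455,478),.036),("near R",(533,474),.036),("far",(437,427),.02),("far R",(518,421),.02),
 ("foam near L",(95,553),.036),("far L",(46,42),.036),("far R",(410,28),.036)]: print("side",nm,r("side",S1,p,z))
for nm,p,z in [("mir sq L",(367,107),.02),("mir sq R",(436,94),.036),("sci ring L",(541,330),.02),("sci ring R",(670,305),.036),("sci ring bR",(685,375),.036),("pli L",(250,425),.02),("pli R",(362,397),.036),("pli bR",(376,470),.036),("syr ring L",(120,460),.02),("R",(190,447),.036),
 ("trough front",(370,248),.036),("trough front",(600,190),.036),("trough back",(375,330),.01),("trough back",(530,292),.01)]: print("top",nm,r("top",T1,p,z))
print(tri(T1(617,25),S1(46,42)),tri(T1(703,418),S1(410,28)))
E
```

```text
c [0.4812 0.2164]
side mir near (np.float64(86.9), np.float64(-17.1))
side mir near (np.float64(52.0), np.float64(-18.0))
side mir far (np.float64(84.7), np.float64(-51.8))
side mir far (np.float64(48.9), np.float64(-52.9))
side sci ring near L (np.float64(-39.7), np.float64(-78.6))
side sci ring near (np.float64(-73.3), np.float64(-75.7))
side sci ring far (np.float64(-43.0), np.float64(-143.8))
side sci far (np.float64(-81.8), np.float64(-144.6))
side pli near (np.float64(-51.3), np.float64(70.4))
side pli near R (np.float64(-82.2), np.float64(70.8))
side pli far (np.float64(-52.4), np.float64(12.2))
side pli far R (np.float64(-91.0), np.float64(11.7))
side syr ring near (np.float64(-54.9), np.float64(136.2))
side near R (np.float64(-88.2), np.float64(136.6))
side far (np.float64(-58.2), np.float64(98.9))
side far R (np.float64(-94.8), np.float64(98.2))
side foam near L (np.float64(98.8), np.float64(161.0))
side far L (np.float64(98.6), np.float64(-148.0))
side far R (np.float64(-99.1), np.float64(-146.8))
top mir sq L (np.float64(88.8), np.float64(-18.5))
top mir sq R (np.float64(84.9), np.float64(-56.3))
top sci ring L (np.float64(-39.5), np.float64(-80.6))
top sci ring R (np.float64(-42.4), np.float64(-146.5))
top sci ring bR (np.float64(-76.7), np.float64(-146.2))
top pli L (np.float64(-51.7), np.float64(69.4))
top pli R (np.float64(-51.2), np.float64(9.1))
top pli bR (np.float64(-86.6), np.float64(9.4))
top syr ring L (np.float64(-53.7), np.float64(135.4))
top R (np.float64(-55.4), np.float64(95.6))
top trough front (np.float64(18.2), np.float64(-9.0))
top trough front (np.float64(19.8), np.float64(-125.4))
top trough back (np.float64(-20.3), np.float64(1.8))
top trough back (np.float64(-19.8), np.float64(-78.0))
(array([0.6096, 0.0897, 0.033 ]), np.float64(0.0001803468265594245)) (array([0.4164, 0.0488, 0.0335]), np.float64(0.0014485133774353126))
```

Request:
move_arm(steps=[0.854,0.824,-0.2,0,0,-0.063,0.45,0.854,0.824,-0.2,0,0,-0.063,0.45,0.854,0.824,-0.2,0,0,-0.063,0.45])

```text
time_s: 0.4
ee_pos: [0.299, -0.4929, 0.2064]
orientation: [0.998, 0.059, -0.0, -0.001]
ft_force: [0.7, 1.2, -0.1]
opening: 0.514
grip_force: 0.0
```

Request:
move_arm(steps=[0.854,0.824,-0.4,0,0,0,0.45,0.854,0.824,-0.4,0,0,0,0.45,0.854,0.824,-0.4,0,0,0,0.45,0.854,0.824,-0.4,0,0,0,0.45])

```text
time_s: 0.8
ee_pos: [0.4055, -0.3878, 0.1565]
orientation: [0.998, 0.066, -0.0, -0.003]
ft_force: [0.2, 0.7, 0.4]
opening: 0.455
grip_force: 0.0
```

Request:
move_arm(steps=[0.854,0.824,-0.4,0,0,0,0.45,0.854,0.824,-0.4,0,0,0,0.45,0.854,0.824,-0.4,0,0,0,0.45,0.854,0.824,-0.4,0,0,0,0.45,0.854,0.824,-0.4,0,0,0,0.45])

```text
time_s: 1.3
ee_pos: [0.5031, -0.2954, 0.1103]
orientation: [0.998, 0.062, -0.001, -0.001]
ft_force: [0.3, -0.8, 0.5]
opening: 0.454
grip_force: 0.0
```

Request:
move_arm(steps=[0,-0.01,-0.3,0,0,0,0.45,0,-0.01,-0.45,0,0,0,0.45,0,-0.01,-0.633,0,0,0,0.45,0,-0.01,-0.633,0,0,0,0.45])

```text
time_s: 1.7
ee_pos: [0.4994, -0.2992, 0.0326]
orientation: [0.998, 0.059, -0.003, -0.001]
ft_force: [-0.7, -0.4, -0.8]
opening: 0.452
grip_force: 0.0
```

```bash
python3 - <<'E'
from h import *
import cv2
im=imaging.read_camera("side")[:,:,::-1]; t=imaging.read_camera("top")[:,:,::-1]
a=cv2.resize(im[90:230,330:450],None,fx=4,fy=4,interpolation=cv2.INTER_CUBIC)
b=cv2.resize(t[250:375,430:530],None,fx=3.2,fy=4.48,interpolation=cv2.INTER_CUBIC)
h=max(a.shape[0],b.shape[0]);p=lambda x:cv2.copyMakeBorder(x,0,h-x.shape[0],0,0,0)
cv2.imwrite("pics/g1.png",np.hstack([p(a),p(b)])[:, :800]);print(arm.read_state()["ee_pos"])
E
```

```text
[ 0.5019 -0.2996  0.0358]
```

View pics/g1.png

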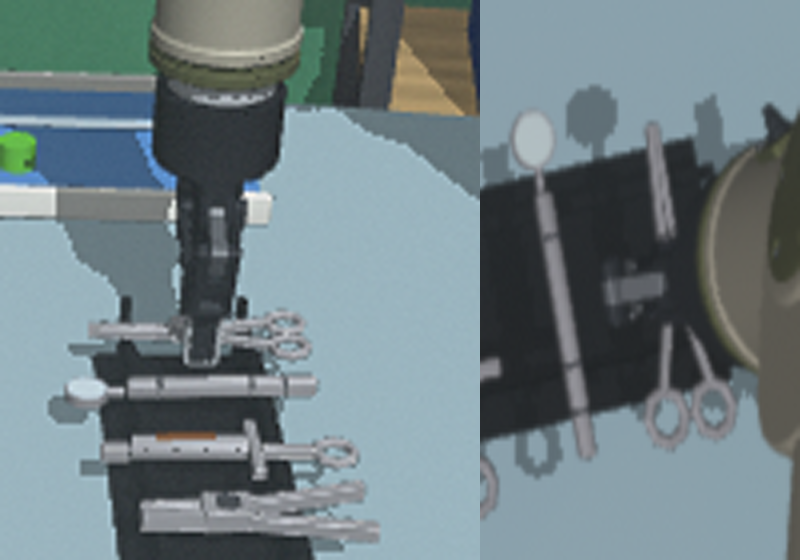

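The fingers straddle the scissors' pivot block (side crop about (205,345), top about (660,285)), so I can close.

Request:
move_arm(steps=[0,0,0,0,0,0,0,0,0,0,0,0,0,0,0,0,0,0,0,0,0,0,0,0,0,0,0,0,0,0,0,0,0,0,0,0,0,0,0,0,0,0], grip_force=50)

```text
time_s: 2.4
ee_pos: [0.5035, -0.2991, 0.0371]
orientation: [0.998, 0.06, 0.001, 0.001]
ft_force: [-1.5, 0.0, 7.0]
opening: 0.147
grip_force: 50.8
```

Request:
move_arm(steps=[0,0,0.2,0,0,0,0,0,0,0.5,0,0,0,0,0,0,0.8,0,0,0,0,0,0,0.8,0,0,0,0])

```text
time_s: 2.8
ee_pos: [0.5059, -0.2997, 0.1377]
orientation: [0.998, 0.06, 0.004, 0.003]
ft_force: [1.1, -0.6, -0.1]
opening: 0.148
grip_force: 49.9
```

Request:
move_arm(steps=[0,0.25,0,0,0,0.015,0,0,0.6,0,0,0,0.03,0,0,0.9,0,0,0,0.03,0])

```text
time_s: 3.1
ee_pos: [0.5026, -0.1885, 0.1312]
orientation: [0.994, 0.108, 0.0, -0.0]
ft_force: [0.7, 0.3, -1.3]
opening: 0.148
grip_force: 49.9
```

Request:
move_arm(steps=[0,0.4,0,0,0,0,0,0,0.8,0,0,0,0,0,0,0.9,0,0,0,0,0])

```text
time_s: 3.4
ee_pos: [0.5027, -0.0755, 0.1315]
orientation: [0.994, 0.111, 0.0, -0.001]
ft_force: [-0.3, -0.1, -0.6]
opening: 0.147
grip_force: 49.9
```

Request:
move_arm(steps=[0,0.4,0,0,0,0,0,0,0.8,0,0,0,0,0,0,0.9,0,0,0,0,0])

```text
time_s: 3.7
ee_pos: [0.5023, 0.0321, 0.1317]
orientation: [0.994, 0.111, 0.001, -0.001]
ft_force: [0.4, -0.7, -1.3]
opening: 0.15
grip_force: 49.9
```

Request:
move_arm(steps=[0.023,0.35,0,0,0,0,0,0.023,0.6,0,0,0,0,0,0.023,0.68,0,0,0,0,0,0.023,0.68,0,0,0,0,0,0.023,0.68,0,0,0,0,0])

```text
time_s: 4.2
ee_pos: [0.5057, 0.1057, 0.1311]
orientation: [0.994, 0.106, -0.0, 0.0]
ft_force: [-0.1, -0.5, 0.2]
opening: 0.152
grip_force: 49.9
```

```bash
python3 - <<'E'
from h import *
import cv2
im=imaging.read_camera("side")[:,:,::-1]; t=imaging.read_camera("top")[:,:,::-1]
a=cv2.resize(im[200:400,280:440],None,fx=2.5,fy=2.5,interpolation=cv2.INTER_CUBIC)
b=cv2.resize(t[230:400,160:320],None,fx=2.5,fy=2.5,interpolation=cv2.INTER_CUBIC)
h=500;p=lambda x:cv2.copyMakeBorder(x,0,h-x.shape[0],0,0,0)
cv2.imwrite("pics/g2.png",np.hstack([p(a),p(b)]));s=arm.read_state();print(s["ee_pos"],s["orientation"],s["opening"])
E
```

```text
[0.5057 0.1052 0.1311] [ 0.9944  0.1055 -0.0002  0.0004] 0.1510075489283981
```

View pics/g2.png

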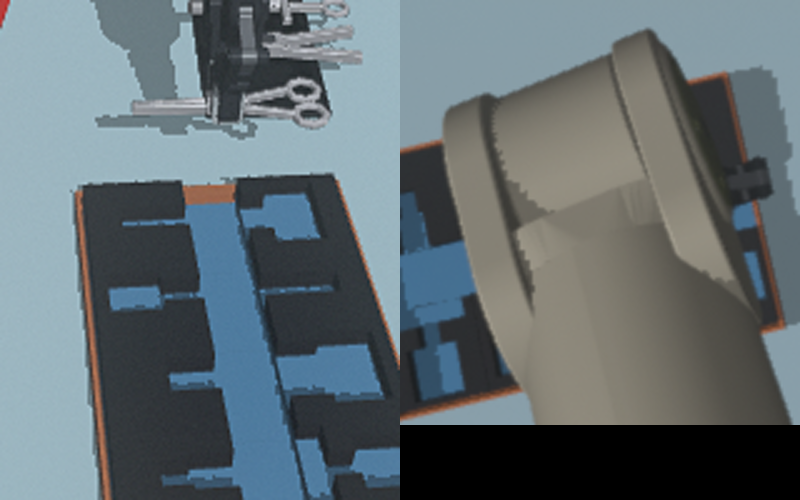

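Scissors are held level over their pocket (side view about (225,105)), so I lower them.

Request:
move_arm(steps=[0,0.01,-0.25,0,0,0,0,0,0.01,-0.5,0,0,0,0,0,0.01,-0.68,0,0,0,0,0,0.01,-0.78,0,0,0,0,0,0.01,-0.86,0,0,0,0,0,0.01,-0.92,0,0,0,0,0,0.01,-0.955,0,0,0,0,0,0.01,-0.955,0,0,0,0])

```text
time_s: 5.1
ee_pos: [0.5061, 0.1086, 0.0174]
orientation: [0.994, 0.107, 0.001, 0.0]
ft_force: [0.0, 0.2, 0.3]
opening: 0.142
grip_force: 50.0
```

```bash
python3 - <<'E'
from h import *
import cv2
im=imaging.read_camera("side")[:,:,::-1]
cv2.imwrite("pics/g3.png",cv2.resize(im[200:320,290:440],None,fx=4,fy=4,interpolation=cv2.INTER_CUBIC));s=arm.read_state();print(s["ee_pos"],s["orientation"],s["opening"],s["ft_force"])
E
```

```text
[0.5062 0.1087 0.0174] [ 0.9943  0.1069  0.0007 -0.    ] 0.1492387383209127 [-0.1065  0.7805 -0.9533]
```

View pics/g3.png

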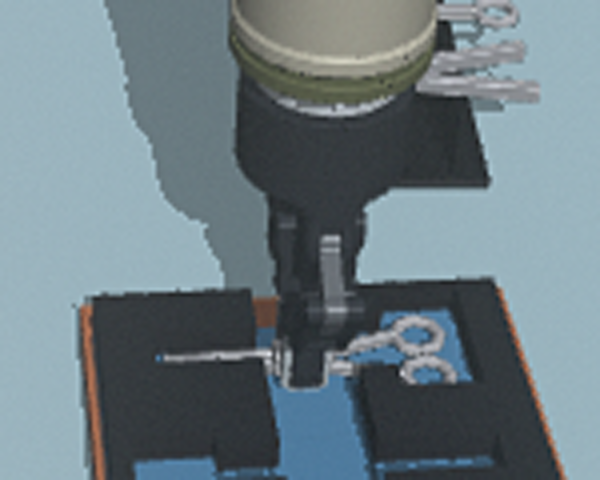

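Scissors sit inside their pocket with no contact force: blades in the slot at (160–270, 355), rings at (415–440, 335–372). I release, lift and go back for the mirror.

Request:
move_arm(steps=[0,0,0,0,0,0,0.35,0,0,0,0,0,0,0.35,0,0,0,0,0,0,0.35,0,0,0,0,0,0,0.35,0,0,0.3,0,0,0,0.35,0,0,0.7,0,0,0,0.35,0,0,0.955,0,0,0,0.35,0,0,0.955,0,0,0,0.35])

```text
time_s: 5.95
ee_pos: [0.5085, 0.1095, 0.1363]
orientation: [0.994, 0.107, 0.004, -0.0]
ft_force: [0.4, -0.3, 0.4]
opening: 0.353
grip_force: 0.0
```

Request:
move_arm(steps=[0,-0.4,0,0,0,0,0.45,0,-0.8,0,0,0,0,0.45,0,-1.0,0,0,0,0,0.45])

```text
time_s: 6.25
ee_pos: [0.5048, -0.0162, 0.1305]
orientation: [0.994, 0.105, -0.001, 0.001]
ft_force: [1.1, -0.3, 0.1]
opening: 0.454
grip_force: 0.0
```

```bash
python3 - <<'E'
from h import *
import cv2
im=imaging.read_camera("side")[:,:,::-1]; t=imaging.read_camera("top")[:,:,::-1]
cv2.imwrite("pics/s_sc.png",im);cv2.imwrite("pics/t_sc.png",t)
a=cv2.resize(im[255:355,300:420],None,fx=3.3,fy=5,interpolation=cv2.INTER_CUBIC)
b=cv2.resize(t[250:370,210:320],None,fx=3.6,fy=4.16,interpolation=cv2.INTER_CUBIC)
cv2.imwrite("pics/g4.png",np.hstack([a,b[:500]])[:,:800]);s=arm.read_state();print(s["ee_pos"],s["orientation"],s["opening"])
E
```

```text
Traceback (most recent call last):
ValueError: all the input array dimensions except for the concatenation axis must match exactly, but along dimension 0, the array at index 0 has size 500 and the array at index 1 has size 499
```

```bash
python3 - <<'E'
import cv2, numpy as np
im=cv2.imread("pics/s_sc.png");t=cv2.imread("pics/t_sc.png")
a=cv2.resize(im[255:355,300:420],(396,500),interpolation=cv2.INTER_CUBIC)
b=cv2.resize(t[250:370,210:320],(396,500),interpolation=cv2.INTER_CUBIC)
cv2.imwrite("pics/g4.png",np.hstack([a,b]))
E
```

```text
(no output)
```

View pics/g4.png

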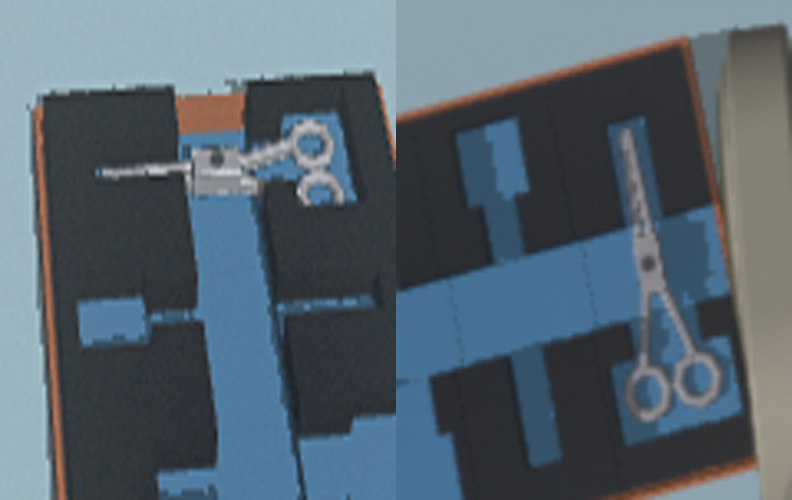

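Scissors are flat in their pocket. Next is the mirror.

Request:
move_arm(steps=[-0.035,-0.4,0,0,0,-0.012,0.45,-0.035,-0.8,0,0,0,-0.012,0.45,-0.035,-0.905,0,0,0,-0.012,0.45])

```text
time_s: 6.65
ee_pos: [0.5004, -0.1253, 0.1306]
orientation: [0.996, 0.085, -0.001, 0.001]
ft_force: [0.2, 1.2, -0.1]
opening: 0.455
grip_force: 0.0
```

Request:
move_arm(steps=[-0.035,-0.4,0,0,0,0,0.45,-0.035,-0.8,0,0,0,0,0.45,-0.035,-0.905,0,0,0,0,0.45,-0.035,-0.905,0,0,0,0,0.45,-0.035,-0.905,0,0,0,0,0.45])

```text
time_s: 7.15
ee_pos: [0.4974, -0.2267, 0.1307]
orientation: [0.996, 0.089, -0.0, -0.001]
ft_force: [-0.6, 1.3, -0.4]
opening: 0.447
grip_force: 0.0
```

```bash
python3 - <<'E'
from h import *
print("sci pivot",plane("top",(210+252/3.6-.36,250+264/4.167-.38),.032),plane("side",(300+217/3.3-.35,255+158/5-.4),.032))
s=arm.read_state();print(s["ee_pos"],s["orientation"],s["opening"])
E
```

```text
sci pivot [0.5066 0.1084 0.032 ] [0.5057 0.1094 0.032 ]
[ 0.4974 -0.2267  0.1307] [ 0.9961  0.0888 -0.0002 -0.0008] 0.44728065707122305
```

Request:
move_arm(steps=[0,0,-0.3,0,0,0,0.45,0,0,-0.6,0,0,0,0.45,0,0,-0.8,0,0,0,0.45,0,0,-0.8,0,0,0,0.45])

```text
time_s: 7.55
ee_pos: [0.4951, -0.2248, 0.0318]
orientation: [0.996, 0.09, -0.003, -0.002]
ft_force: [-0.1, 1.5, 0.5]
opening: 0.448
grip_force: 0.0
```

Request:
move_arm(steps=[0,0,0,0,0,0,0,0,0,0,0,0,0,0,0,0,0,0,0,0,0,0,0,0,0,0,0,0,0,0,0,0,0,0,0,0,0,0,0,0,0,0,0,0,0,0,0,0,0], grip_force=50)

```text
time_s: 8.25
ee_pos: [0.4986, -0.2286, 0.0372]
orientation: [0.996, 0.088, 0.002, 0.001]
ft_force: [-0.1, 1.7, 6.9]
opening: 0.1
grip_force: 52.4
```

Request:
move_arm(steps=[0,0,0.2,0,0,0,0,0,0,0.5,0,0,0,0,0,0,0.8,0,0,0,0,0,0,0.8,0,0,0,0])

```text
time_s: 8.65
ee_pos: [0.5003, -0.2299, 0.1375]
orientation: [0.996, 0.088, 0.004, 0.002]
ft_force: [1.1, -0.5, -0.1]
opening: 0.103
grip_force: 51.5
```

Request:
move_arm(steps=[0,0.25,0,0,0,0.0126,0,0,0.6,0,0,0,0.0126,0,0,0.9,0,0,0,0.0126,0])

```text
time_s: 8.95
ee_pos: [0.497, -0.1191, 0.1315]
orientation: [0.994, 0.108, 0.0, -0.0]
ft_force: [0.6, 0.9, -0.9]
opening: 0.101
grip_force: 51.5
```

Request:
move_arm(steps=[0,0.4,0,0,0,0,0,0,0.8,0,0,0,0,0,0,0.9,0,0,0,0,0])

```text
time_s: 9.25
ee_pos: [0.4968, -0.0062, 0.1318]
orientation: [0.994, 0.112, 0.001, -0.001]
ft_force: [-0.3, 0.5, 0.0]
opening: 0.096
grip_force: 51.5
```

Request:
move_arm(steps=[0,0.4,0,0,0,0,0,0,0.8,0,0,0,0,0,0,0.9,0,0,0,0,0])

```text
time_s: 9.55
ee_pos: [0.4964, 0.1015, 0.1318]
orientation: [0.994, 0.111, 0.001, -0.001]
ft_force: [0.3, 0.2, -0.7]
opening: 0.101
grip_force: 51.5
```

Request:
move_arm(steps=[-0.067,0.35,0,0,0,0,0,-0.067,0.6,0,0,0,0,0,-0.067,0.718,0,0,0,0,0,-0.067,0.718,0,0,0,0,0,-0.067,0.718,0,0,0,0,0])

```text
time_s: 10.05
ee_pos: [0.4892, 0.1805, 0.1311]
orientation: [0.994, 0.108, -0.0, 0.0]
ft_force: [-0.2, -0.7, 0.3]
opening: 0.098
grip_force: 51.5
```

```bash
python3 - <<'E'
from h import *
import cv2
im=imaging.read_camera("side")[:,:,::-1]
cv2.imwrite("pics/g5.png",cv2.resize(im[180:370,280:440],None,fx=3,fy=3,interpolation=cv2.INTER_CUBIC));s=arm.read_state();print(s["ee_pos"],s["orientation"],s["opening"])
E
```

```text
[0.4894 0.1799 0.1312] [ 0.9943  0.107  -0.0001  0.0004] 0.09869970070814836
```

View pics/g5.png

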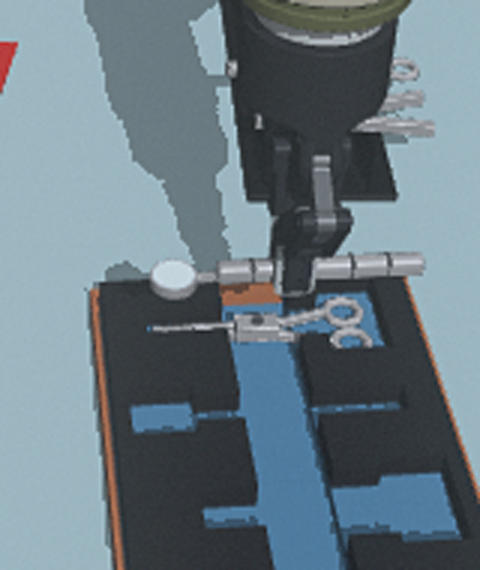

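The mirror is held level, disc at (172,278) and tail at (425,262). Lowering it.

Request:
move_arm(steps=[0,0,-0.25,0,0,0,0,0,0,-0.5,0,0,0,0,0,0,-0.68,0,0,0,0,0,0,-0.78,0,0,0,0,0,0,-0.86,0,0,0,0,0,0,-0.92,0,0,0,0,0,0,-0.955,0,0,0,0,0,0,-0.955,0,0,0,0])

```text
time_s: 10.9
ee_pos: [0.4897, 0.1816, 0.0175]
orientation: [0.994, 0.108, 0.001, -0.0]
ft_force: [-0.0, 0.7, -0.1]
opening: 0.102
grip_force: 51.6
```

```bash
python3 -c "
from h import *
s=arm.read_state();print(s['ee_pos'],s['orientation'],s['opening'],s['ft_force'])"
```

```text
[0.4897 0.1816 0.0175] [ 0.9942  0.1078  0.0007 -0.    ] 0.10200939517425457 [-0.0057  0.6884 -0.067 ]
```

Request:
move_arm(steps=[0,0,0,0,0,0,0.35,0,0,0,0,0,0,0.35,0,0,0,0,0,0,0.35,0,0,0,0,0,0,0.35,0,0,0.3,0,0,0,0.35,0,0,0.7,0,0,0,0.35,0,0,0.955,0,0,0,0.35,0,0,0.955,0,0,0,0.35])

```text
time_s: 11.7
ee_pos: [0.4918, 0.1829, 0.1363]
orientation: [0.994, 0.108, 0.004, -0.001]
ft_force: [-0.6, 0.6, 0.2]
opening: 0.348
grip_force: 0.0
```

Request:
move_arm(steps=[0,-0.4,0,0,0,0,0.45,0,-0.8,0,0,0,-0.022,0.45,0,-0.959,0,0,0,-0.022,0.45])

```text
time_s: 12.0
ee_pos: [0.4887, 0.0611, 0.1304]
orientation: [0.998, 0.07, -0.001, 0.001]
ft_force: [-0.8, -1.1, 0.3]
opening: 0.45
grip_force: 0.0
```

Request:
move_arm(steps=[0,-0.4,0,0,0,0,0.45,0,-0.8,0,0,0,0,0.45,0,-0.959,0,0,0,0,0.45])

```text
time_s: 12.3
ee_pos: [0.4881, -0.0542, 0.1305]
orientation: [0.998, 0.07, -0.001, 0.001]
ft_force: [0.3, -0.1, -0.5]
opening: 0.453
grip_force: 0.0
```

Request:
move_arm(steps=[-0.008,-0.4,0,0,0,0,0.45,-0.008,-0.8,0,0,0,0,0.45,-0.008,-0.959,0,0,0,0,0.45,-0.008,-0.959,0,0,0,0,0.45,-0.008,-0.959,0,0,0,0,0.45])

```text
time_s: 12.8
ee_pos: [0.4877, -0.1634, 0.1305]
orientation: [0.997, 0.073, -0.001, -0.0]
ft_force: [-0.3, 0.4, -1.0]
opening: 0.45
grip_force: 0.0
```

```bash
python3 - <<'E'
from h import *
import cv2
im=imaging.read_camera("side")[:,:,::-1]; t=imaging.read_camera("top")[:,:,::-1]
a=cv2.resize(im[150:370,300:440],(396,560),interpolation=cv2.INTER_CUBIC)
b=cv2.resize(t[250:390,190:320],(396,426),interpolation=cv2.INTER_CUBIC)
b=cv2.copyMakeBorder(b,0,134,0,0,0)
cv2.imwrite("pics/g6.png",np.hstack([a,b]));s=arm.read_state();print(s["ee_pos"],s["orientation"],s["opening"])
E
```

```text
[ 0.4882 -0.1621  0.1309] [ 0.9972  0.0745 -0.0002 -0.0004] 0.45173609968913797
```

View pics/g6.png

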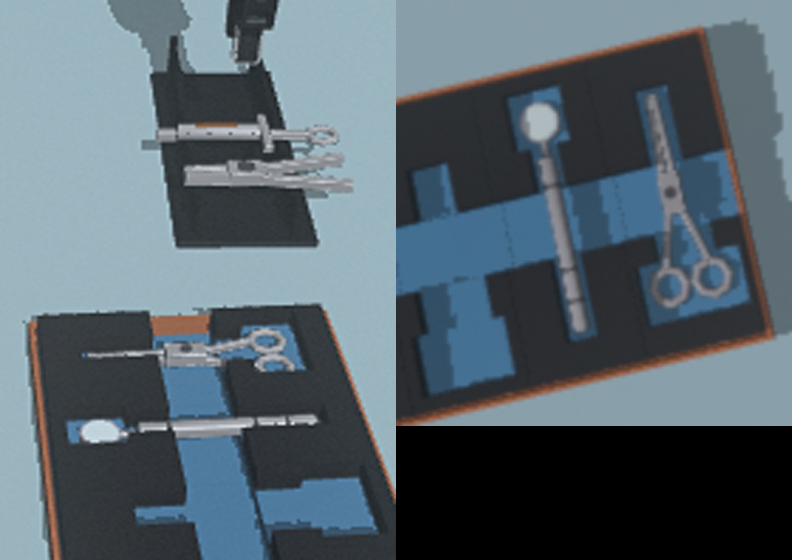

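Mirror is down in its slot, with the disc inside the square. Now the syringe.

Request:
move_arm(steps=[0,0,-0.3,0,0,0,0.45,0,0,-0.6,0,0,0,0.45,0,0,-0.8,0,0,0,0.45,0,0,-0.8,0,0,0,0.45])

```text
time_s: 13.3
ee_pos: [0.4857, -0.1613, 0.0321]
orientation: [0.997, 0.075, -0.003, -0.002]
ft_force: [0.2, -0.0, 0.2]
opening: 0.448
grip_force: 0.0
```

Request:
move_arm(steps=[0,0,0,0,0,0,0,0,0,0,0,0,0,0,0,0,0,0,0,0,0,0,0,0,0,0,0,0,0,0,0,0,0,0,0,0,0,0,0,0,0,0,0,0,0,0,0,0,0], grip_force=60)

```text
time_s: 14.0
ee_pos: [0.4894, -0.1638, 0.037]
orientation: [0.997, 0.074, 0.001, 0.0]
ft_force: [-0.3, 1.7, 6.8]
opening: 0.158
grip_force: 61.1
```

Request:
move_arm(steps=[0,0,0.2,0,0,0,0,0,0,0.5,0,0,0,0,0,0,0.8,0,0,0,0,0,0,0.8,0,0,0,0])

```text
time_s: 14.4
ee_pos: [0.4913, -0.1647, 0.1371]
orientation: [0.997, 0.073, 0.004, 0.002]
ft_force: [-1.0, 0.2, -0.8]
opening: 0.156
grip_force: 60.2
```

Request:
move_arm(steps=[0,0.25,0,0,0,0.022,0,0,0.6,0,0,0,0.022,0,0,0.9,0,0,0,0.022,0])

```text
time_s: 14.7
ee_pos: [0.4875, -0.0536, 0.1309]
orientation: [0.994, 0.108, -0.0, -0.0]
ft_force: [0.3, 0.6, -0.5]
opening: 0.158
grip_force: 60.1
```

Request:
move_arm(steps=[0,0.4,0,0,0,0,0,0,0.8,0,0,0,0,0,0,0.9,0,0,0,0,0])

```text
time_s: 15.0
ee_pos: [0.4869, 0.0592, 0.1312]
orientation: [0.994, 0.112, 0.0, -0.001]
ft_force: [0.4, 0.6, -0.3]
opening: 0.155
grip_force: 60.1
```

Request:
move_arm(steps=[-0.1,0.4,0,0,0,0,0,-0.1,0.8,0,0,0,0,0,-0.1,0.9,0,0,0,0,0])

```text
time_s: 15.3
ee_pos: [0.4743, 0.1666, 0.1314]
orientation: [0.994, 0.112, 0.0, -0.001]
ft_force: [-0.4, -0.2, -1.4]
opening: 0.158
grip_force: 60.1
```

Request:
move_arm(steps=[-0.1,0.4,0,0,0,0,0,-0.1,0.8,0,0,0,0,0,-0.1,0.9,0,0,0,0,0])

```text
time_s: 15.6
ee_pos: [0.4619, 0.2743, 0.1313]
orientation: [0.994, 0.112, -0.0, -0.002]
ft_force: [-0.5, 0.7, -0.5]
opening: 0.156
grip_force: 60.1
```

Request:
move_arm(steps=[-0.063,0.35,0,0,0,0,0,-0.063,0.514,0,0,0,0,0,-0.063,0.514,0,0,0,0,0,-0.063,0.514,0,0,0,0,0,-0.063,0.514,0,0,0,0,0])

```text
time_s: 16.1
ee_pos: [0.4571, 0.3282, 0.1309]
orientation: [0.994, 0.107, -0.0, 0.001]
ft_force: [0.5, 0.4, -1.5]
opening: 0.159
grip_force: 60.2
```

```bash
python3 - <<'E'
from h import *
import cv2
im=imaging.read_camera("side")[:,:,::-1]
cv2.imwrite("pics/g7.png",cv2.resize(im[240:430,290:490],None,fx=3,fy=3,interpolation=cv2.INTER_CUBIC));s=arm.read_state();print(s["ee_pos"],s["orientation"],s["opening"])
E
```

```text
[0.4572 0.3282 0.131 ] [ 0.9943  0.1069 -0.0001  0.0005] 0.15529066864183552
```

View pics/g7.png

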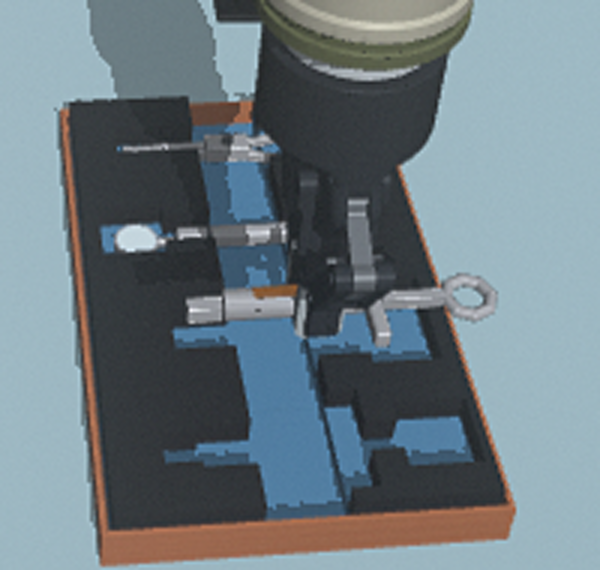

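```bash
python3 - <<'E'
from h import *
U=np.array([.9767,.2148]);o=np.array([.4563,.3297])
for p in((469,297),(188,308)):
  for z in(.141,):
    d=plane("side",(290+p[0]/3-.33,240+p[1]/3-.33),z)[:2]-o;print(p,d@U,d@np.array([-.2148,.9767]))
E
```

```text
(469, 297) -0.07269748387421256 0.002904227026408528
(188, 308) 0.06012912886879588 0.0006218436049539037
```

Ring centre reads −72.7 mm (−73 expected) and nose +60 (62 expected), so it's well aligned. Lowering.

Request:
move_arm(steps=[0,0,-0.25,0,0,0,0,0,0,-0.5,0,0,0,0,0,0,-0.68,0,0,0,0,0,0,-0.78,0,0,0,0,0,0,-0.86,0,0,0,0,0,0,-0.92,0,0,0,0,0,0,-0.955,0,0,0,0,0,0,-0.955,0,0,0,0])

```text
time_s: 16.95
ee_pos: [0.457, 0.3302, 0.0173]
orientation: [0.994, 0.108, 0.001, -0.0]
ft_force: [-0.3, 1.0, -0.9]
opening: 0.153
grip_force: 60.2
```

```bash
python3 -c "
from h import *
s=arm.read_state();print(s['ee_pos'],s['orientation'],s['opening'],s['ft_force'])"
```

```text
[0.457  0.3302 0.0173] [ 0.9942  0.1078  0.0005 -0.0002] 0.15345586829680083 [-0.2952  1.014  -0.8586]
```

Request:
move_arm(steps=[0,0,0,0,0,0,0.35,0,0,0,0,0,0,0.35,0,0,0,0,0,0,0.35,0,0,0,0,0,0,0.35,0,0,0.3,0,0,0,0.35,0,0,0.7,0,0,0,0.35,0,0,0.955,0,0,0,0.35,0,0,0.955,0,0,0,0.35])

```text
time_s: 17.75
ee_pos: [0.4588, 0.3321, 0.1366]
orientation: [0.994, 0.108, 0.004, -0.002]
ft_force: [0.0, 1.1, -0.1]
opening: 0.354
grip_force: 0.0
```

Request:
move_arm(steps=[0,-0.4,0,0,0,0,0.45,0,-0.8,0,0,0,-0.008,0.45,0,-0.898,0,0,0,-0.008,0.45])

```text
time_s: 18.05
ee_pos: [0.457, 0.2161, 0.1302]
orientation: [0.996, 0.092, -0.001, 0.002]
ft_force: [0.3, -0.2, -0.0]
opening: 0.452
grip_force: 0.0
```

Request:
move_arm(steps=[0,-0.4,0,0,0,0,0.45,0,-0.8,0,0,0,0,0.45,0,-0.898,0,0,0,0,0.45])

```text
time_s: 18.35
ee_pos: [0.4565, 0.1087, 0.1305]
orientation: [0.996, 0.092, -0.001, 0.001]
ft_force: [-0.0, 0.4, 0.3]
opening: 0.447
grip_force: 0.0
```

Request:
move_arm(steps=[0,-0.4,0,0,0,0,0.45,0,-0.8,0,0,0,0,0.45,0,-0.898,0,0,0,0,0.45])

```text
time_s: 18.65
ee_pos: [0.4562, 0.0014, 0.1307]
orientation: [0.996, 0.092, -0.001, 0.001]
ft_force: [-0.3, -0.4, -0.0]
opening: 0.453
grip_force: 0.0
```

Request:
move_arm(steps=[0.156,-0.4,0,0,0,0,0.45,0.156,-0.8,0,0,0,0,0.45,0.156,-0.898,0,0,0,0,0.45,0.156,-0.898,0,0,0,0,0.45,0.156,-0.898,0,0,0,0,0.45])

```text
time_s: 19.15
ee_pos: [0.4754, -0.0993, 0.131]
orientation: [0.995, 0.096, -0.0, -0.001]
ft_force: [-0.3, 1.0, 0.2]
opening: 0.45
grip_force: 0.0
```

Request:
move_arm(steps=[0,0,-0.3,0,0,0,0.45,0,0,-0.6,0,0,0,0.45,0,0,-0.8,0,0,0,0.45,0,0,-0.8,0,0,0,0.45])

```text
time_s: 19.55
ee_pos: [0.4728, -0.098, 0.0323]
orientation: [0.995, 0.097, -0.003, -0.001]
ft_force: [-1.1, 0.0, 1.0]
opening: 0.452
grip_force: 0.0
```

```bash
python3 - <<'E'
from h import *
import cv2
im=imaging.read_camera("side")[:,:,::-1]; t=imaging.read_camera("top")[:,:,::-1]
a=cv2.resize(im[150:426,300:470],(370,600),interpolation=cv2.INTER_CUBIC)
b=cv2.resize(t[250:400,135:320],(420,340),interpolation=cv2.INTER_CUBIC)
b=cv2.copyMakeBorder(b,0,260,0,0,0)
cv2.imwrite("pics/g8.png",np.hstack([a,b]));s=arm.read_state();print(s["ee_pos"],s["orientation"],s["opening"])
E
```

```text
[ 0.4756 -0.0992  0.0358] [ 0.9953  0.0966 -0.0001 -0.0004] 0.4476640544025186
```

View pics/g8.png

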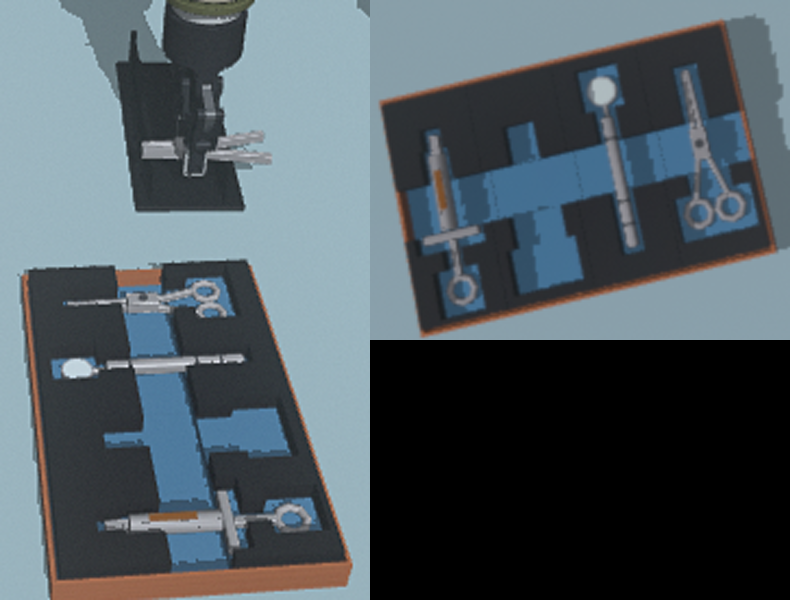

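The syringe sits in its pocket, and the fingers straddle the pliers' joint. Gripping now.

Request:
move_arm(steps=[0,0,0,0,0,0,0,0,0,0,0,0,0,0,0,0,0,0,0,0,0,0,0,0,0,0,0,0,0,0,0,0,0,0,0,0,0,0,0,0,0,0,0,0,0,0,0,0,0], grip_force=60)

```text
time_s: 20.35
ee_pos: [0.477, -0.1008, 0.0373]
orientation: [0.995, 0.096, 0.002, 0.0]
ft_force: [-1.1, 2.4, 6.9]
opening: 0.215
grip_force: 60.2
```

Request:
move_arm(steps=[0,0,0.2,0,0,0,0,0,0,0.5,0,0,0,0,0,0,0.8,0,0,0,0,0,0,0.8,0,0,0,0])

```text
time_s: 20.75
ee_pos: [0.4787, -0.1016, 0.1371]
orientation: [0.995, 0.095, 0.005, 0.002]
ft_force: [0.8, -0.1, -1.1]
opening: 0.219
grip_force: 59.8
```

Request:
move_arm(steps=[0,0.25,0,0,0,0.008,0,0,0.6,0,0,0,0.008,0,0,0.991,0,0,0,0.008,0])

```text
time_s: 21.05
ee_pos: [0.4752, 0.0179, 0.1315]
orientation: [0.994, 0.106, 0.0, 0.0]
ft_force: [1.3, 0.5, -0.4]
opening: 0.219
grip_force: 59.8
```

Request:
move_arm(steps=[0,0.4,0,0,0,0,0,0,0.8,0,0,0,0,0,0,0.991,0,0,0,0,0])

```text
time_s: 21.35
ee_pos: [0.4743, 0.1419, 0.1317]
orientation: [0.994, 0.11, 0.001, -0.001]
ft_force: [0.4, -0.0, -2.2]
opening: 0.219
grip_force: 59.8
```

Request:
move_arm(steps=[-0.02,0.4,0,0,0,0,0,-0.02,0.75,0,0,0,0,0,-0.02,0.991,0,0,0,0,0,-0.02,0.991,0,0,0,0,0,-0.02,0.991,0,0,0,0,0])

```text
time_s: 21.85
ee_pos: [0.4725, 0.256, 0.131]
orientation: [0.994, 0.109, -0.0, 0.0]
ft_force: [-0.2, -0.7, -0.5]
opening: 0.215
grip_force: 59.9
```

```bash
python3 - <<'E'
from h import *
import cv2
im=imaging.read_camera("side")[:,:,::-1]
cv2.imwrite("pics/g9.png",cv2.resize(im[210:410,290:490],None,fx=3,fy=3,interpolation=cv2.INTER_CUBIC));s=arm.read_state();print(s["ee_pos"],s["orientation"],s["opening"])
E
```

```text
[0.4729 0.2548 0.131 ] [ 0.9942  0.1076 -0.0002  0.0004] 0.21872488375297652
```

View pics/g9.png

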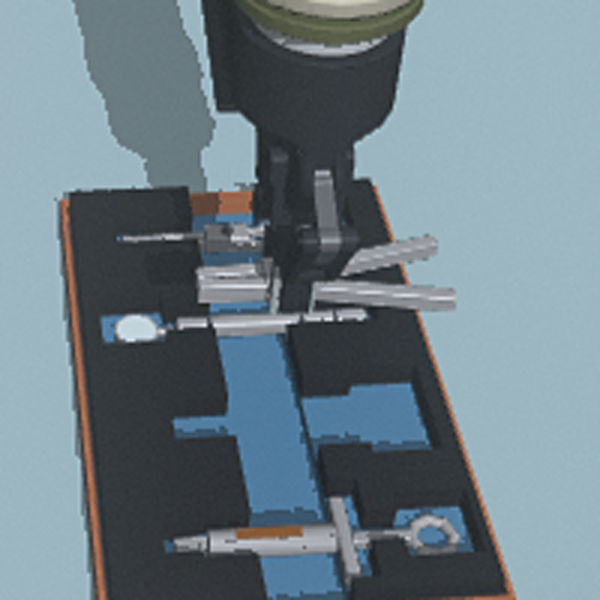

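Pliers are level over their pocket, tip at (197,285) and handles to (456,300). Lowering.

Request:
move_arm(steps=[0,0,-0.25,0,0,0,0,0,0,-0.5,0,0,0,0,0,0,-0.68,0,0,0,0,0,0,-0.78,0,0,0,0,0,0,-0.86,0,0,0,0,0,0,-0.92,0,0,0,0,0,0,-0.955,0,0,0,0,0,0,-0.955,0,0,0,0])

```text
time_s: 22.7
ee_pos: [0.4735, 0.2559, 0.0175]
orientation: [0.994, 0.108, 0.001, -0.0]
ft_force: [0.3, 0.3, -1.7]
opening: 0.216
grip_force: 59.9
```

```bash
python3 -c "
from h import *
s=arm.read_state();print(s['ee_pos'],s['orientation'],s['opening'],s['ft_force'])"
```

```text
[0.4735 0.2559 0.0175] [ 0.9942  0.1078  0.0007 -0.0001] 0.21590709272977263 [ 0.3036  0.3161 -1.7294]
```

No contact, so release, lift clear and back off for the final look.

Request:
move_arm(steps=[0,0,0,0,0,0,0.4,0,0,0,0,0,0,0.4,0,0,0,0,0,0,0.4,0,0,0,0,0,0,0.4,0,0,0.3,0,0,0,0.4,0,0,0.7,0,0,0,0.4,0,0,0.955,0,0,0,0.4,0,0,0.955,0,0,0,0.4])

```text
time_s: 23.5
ee_pos: [0.4754, 0.2575, 0.1364]
orientation: [0.994, 0.108, 0.004, -0.001]
ft_force: [0.5, 0.2, -0.4]
opening: 0.4
grip_force: 0.0
```

Request:
move_arm(steps=[0,-0.4,0,0,0,0,0.4,0,-0.8,0,0,0,0,0.4,0,-1,0,0,0,0,0.4])

```text
time_s: 23.8
ee_pos: [0.4726, 0.1311, 0.1304]
orientation: [0.994, 0.106, -0.001, 0.001]
ft_force: [1.0, 0.6, -0.5]
opening: 0.4
grip_force: 0.0
```

Request:
move_arm(steps=[0,-0.4,0,0,0,0,0.4,0,-0.8,0,0,0,0,0.4,0,-1,0,0,0,0,0.4])

```text
time_s: 24.1
ee_pos: [0.4722, 0.0109, 0.1305]
orientation: [0.994, 0.105, -0.001, 0.001]
ft_force: [0.9, -0.9, -0.0]
opening: 0.403
grip_force: 0.0
```

Request:
move_arm(steps=[0,-0.4,0,0,0,0,0.4,0,-0.8,0,0,0,0,0.4,0,-1,0,0,0,0,0.4,0,-1,0,0,0,0,0.4,0,-1,0,0,0,0,0.4])

```text
time_s: 24.6
ee_pos: [0.4725, -0.1043, 0.1306]
orientation: [0.994, 0.107, -0.0, -0.0]
ft_force: [0.3, 0.7, -0.3]
opening: 0.405
grip_force: 0.0
```

```bash
python3 - <<'E'
from h import *
import cv2
im=imaging.read_camera("side")[:,:,::-1]; t=imaging.read_camera("top")[:,:,::-1]
cv2.imwrite("pics/sf.png",im);cv2.imwrite("pics/tf.png",t)
a=cv2.resize(im[262:427,300:470],(400,388),interpolation=cv2.INTER_CUBIC)
b=cv2.resize(t[255:400,135:320],(400,388),interpolation=cv2.INTER_CUBIC)
cv2.imwrite("pics/f.png",np.hstack([a,b]));print(arm.read_state()["ee_pos"])
E
```

```text
[ 0.4728 -0.1028  0.1309]
```

View pics/f.png

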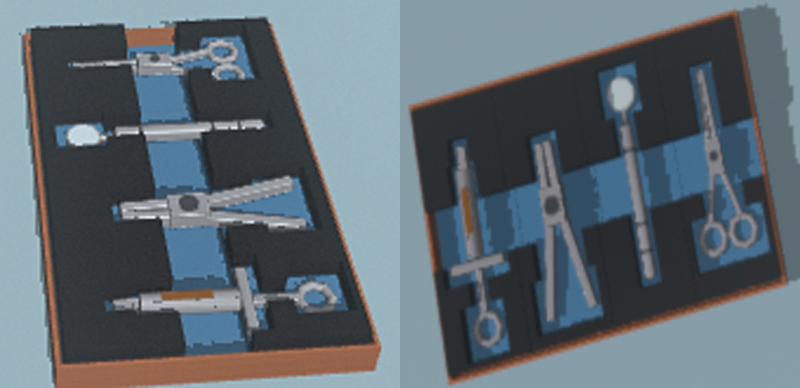

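All four look seated; I'll check heights by triangulation.

```bash
python3 - <<'E'
from h import *
S=lambda x,y:(300+x*.425-.29,262+y*165/388-.29)
T=lambda x,y:(135+(x-400)*.4625-.27,255+y*145/388-.31)
for n,s,t in[("pli pivot",(188,203),(552,206)),("syr ring",(317,294),(488,329)),("mir disc",(84,135),(621,95)),("sci pivot",(161,58),(713,157)),("syr wing +y end",(255,324),(453,273)),("syr wing -y end",(241,270),(506,259)),("mir tail",(263,124),(649,274))]: print(n,*tri(T(*t),S(*s)))
s=arm.read_state();print(s["joint_velocities"])
E
```

```text
pli pivot [0.4722 0.2554 0.0326] 0.00038059047754251306
syr ring [0.3839 0.3136 0.0252] 0.0011716922000388902
mir disc [0.5529 0.1948 0.025 ] 0.0009363321648442995
sci pivot [0.5032 0.1088 0.0319] 0.005329486438094743
syr wing +y end [0.4248 0.3457 0.0291] 0.0007637984523658173
syr wing -y end [0.4338 0.2995 0.0224] 0.0011641844080397435
mir tail [0.4207 0.1672 0.0291] 0.003041107956533289
[-0.0082 -0.0037 -0.0055 -0.0002  0.0016  0.0023  0.0043]
```

```bash
python3 -c "
from cell import arm
print(arm.job_done())"
```

```text
the job is handed in; nothing more can be done
None
```

All four instruments are in their own pockets and the job is handed in at about 25 s of robot time; the last pictures and triangulated heights show them seated, though no verdict came back.

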